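# Shift the test-stand gearbox to the marked position

## Robot

A 7-joint arm with a two-finger parallel gripper is mounted at the origin on the work surface. World frame = base frame: x ahead of the robot, y to its left, z up, the work surface at z = 0. Lengths are in m, angles in rad, forces in N, time in s.
With the tool pointing down it reaches from about 0.425 to 0.825 m from the base axis. Payload 3.6 kg.
Tool frame: the origin (TCP) lies on the centre line of the jaws, within the pads' length; the fingertips stand 22 mm ahead of it and the grasp point (between the pads) lies 3 mm ahead of it; z points along the fingers, y is the line along which they close (so a half turn about z gives the same grasp; the last joint's range is limited). The gripper opens to 93 mm and grips with 3 to 60 N. Pads are 15 mm wide; open, the fingers measure 128 mm over their backs; the gripper's body (75 mm by 188 mm) begins 65 mm behind the grasp point.
Start: joints at [-1.339, 0.615, -0.013, 1.423, 0.008, 1.103, -0.04], TCP at [0.166, 0.628, 0.241] pointing down, gripper open.
Joint ranges: [-3.12, 3.12], [-0.3, 2.06], [-1.34, 1.32], [0.26, 2.42], [-1.36, 4.5], [0.01, 1.98], [-2.84, 2.84]. Speed limits (rad/s): [2.79, 2.79, 3.14, 3.14, 3.14, 3.14, 3.14].

## Interface

Orientations are given as a rotation vector (axis times angle).
In Python, from workcell import status, camera, camera_model, ticket, look_for, cut_out, pinpoint gives the robot as it stands. The module is installed in compiled form; this text tells all that it offers.
- The arm moves only by the tool apply_moves, never from a script. Its argument "targets" is a list of rows, each a list of 3 entries, a list of its own where there are three numbers: the shift along the tool's x, y, z in cm, then the turn, a rotation vector about the tool's x, y, z in rad, then the opening, from 0 (shut) to 1 (fully open). In form: [[[dx, dy, dz], [ax, ay, az], grip], ...]. A call has 1 to 12 rows; each row is the pose to reach, as a shift and turn from the pose commanded when the call began, along the tool's axes at that moment; what a row does not reach only later rows make up. A row lasts 1/10 s, in which the tool goes at most 50 mm and 8.59 degrees, less where a joint would pass 70% of its speed; a pose out of reach is approached as far as the arm can. A call with a gripper value outside its range is refused whole. The fingers move at their own pace and stop on an object; "squeeze" is the grip in N (left out, the last holds). Time passes only in rows, so rows that repeat a pose let the fingers close. It gives the time, the measured TCP pose, the force, the opening and the grip force at its end, in the units of the state.
- status.read_state(): the state, without advancing time (a new reading comes with each control period).
- camera(name): name is "scene" or "side" or "wrist"; returns the picture (384x512x3 uint8, red, green, blue); there is no depth.
- camera_model(name): a dict with "fx", "fy", "cx", "cy" (pixels), "k1" (the pictures are not rectified: a ray, as slopes to the right and down, at radius r is drawn at 1 + k1 r^2 times it, then the intrinsics apply), "extrinsics" (4x4, takes a point from world to camera coordinates). Camera axes: x right, y down, z forward; pixel columns grow to the right and rows downward; lengths in m; the calibration is good to about 2 mm. A picture is of the moment at which its call begins: read the wrist's pose just before it. camera_model takes no time and is no camera call; for the wrist camera it gives the pose at the moment of the call.
- ticket.finish_job(): hands the job in; it is judged then, once.
Trained networks look in the newest picture that a camera, given by its name, has taken for a name from the list of things; names that differ only in an ending like _2 or _b are one class to them, and where a whole thing is asked for, a point or a joint stands for the part that bears it (a point fixed in the world has none). Each returns a list of dicts, best first, with "p" (0 to 1); they miss things now and then, are a little off and sometimes report something else, mostly with a low value. They report only what shows in the picture. A call takes as long as a camera call.
- look_for(camera, label): "bbox" ([left, top, right, bottom] in pixels, round what is visible of it).
- cut_out(camera, label): "pixels" (384x512 bool, what is visible of it) and "bbox" ([left, top, right, bottom] in pixels, round what is visible of it).
- pinpoint(camera, label): "position" ([row, column] in pixels: a listed point, or the origin of a listed thing).
The state is a dict: "time_s": time; "qpos": joint angles; "joint_vel": joint speeds; "joint_torque": joint torques, N m; "eef_pos": TCP position; "ee_rot": TCP orientation; "wrist_force": force on the tool from outside, world axes, zero at the start; "ft_torque": the same for the moment, N m; "opening": opening from 0.0 (shut) to 1.0 (fully open); "finger_force": force on a finger pad.
Only numpy, scipy, OpenCV 4.12 (cv2) and the standard library are available. Lean on these libraries where they do the work, as an engineer would, in place of code of your own. Each camera call takes 0.05 s, during which the arm holds its last target. There are 200 camera calls.

## Task

On the drive gearbox of the alternator test stand, pull the sprung red selector knob straight up until its index pin is clear of the plate, turn it to the notch that belongs to the green marker, and let it drop fully home into that notch, then let go. The marker only shows roughly where the notch is, so feel for it with a light touch: never force or press the pin hard against the plate. Leave the other things on the bench and on the gearbox where they are.

Things in the scene. Friction and masses are not known exactly. Their poses are not given: they have to be found in the camera images.
- gearbox: Teal gearbox, 220 x 240 mm, 100 mm high, on a 260 x 280 mm foot 14 mm thick, fixed to the bench; a grey motor of 100 mm diameter sticks out 165 mm along its +x. Origin: centre of the underside; the selector's axis is its vertical z axis. It includes the dial and index plate on its top.
- dial_centre (a point): On the axis, top face of the black dial (160 mm across, 104 mm above the bench). On it lies the steel index plate: lands 10 mm high, 35 to 49 mm from the axis, with gaps (notches): one wide one, about the gearbox's +x, where the pin starts, and two narrow ones to either side of it, 0.55 rad apart, one per marker. In a narrow notch the pin has 1.2 mm (0.03 rad) play each way.
- green_marker: Green disc, 16 mm across, 4 mm thick, on the dial 68 mm from the axis; origin at its underside. It marks the notch to choose (this varies); three white discs mark the others. The markers were stuck on by eye: a marker's own notch lies 0.06 to 0.20 rad to one side of it, unknown how far and which way, and is the nearest narrow one.
- knob_top (a point): Centre of the top of the red knob, on the vertical axis; 159 mm above the bench when home. The knob is a bar 52 mm long, 14 mm wide, 30 mm high, along the yellow index arm, on a hub of 30 mm diameter (hub top 30 mm below this point). Pinch the bar across its 14 mm width from above.
- pointer_tip (a point): Tip of the yellow index arm, 56 mm from the axis, 39 mm lower than knob_top; axis to tip is where the knob points. The arm (10 mm wide, 6 mm thick, top 36 mm below knob_top) runs under the bar; a steel pin of 6 mm diameter with a flat end hangs from it 42 mm from the axis and reaches 8 mm into the notch when home.
- selector: The whole selector: fixed brass bush, sprung spindle, red knob, index arm and pin. Origin on the axis at the underside of the gearbox, z up.
- selector_lift (a joint): How far the knob is pulled up, m: 0 fully home in a notch, 0.008 pin resting on the lands or just clear of the notch, 0.022 end stop. The spring pulls it down with 6 N at 0, 0.2 N more per mm; damped, it falls home in about 0.1 s when let go.
- selector_turn (a joint): Turn of the knob from the gearbox's +x, rad, growing anticlockwise seen from above; stops at -1.6 and 1.6. Starts near 0 in the wide notch. Clear of a notch it turns easily and stays where it is left.
- oil_can: Blue oil can, 68 mm diameter, 113 mm to its neck with a thin spout up to 140 mm high along its x; loose. Origin: centre of its underside.
- wrench: Steel wrench 170 mm long lying along its x; loose. Origin: about its middle, on its underside.
- socket: Steel ring-shaped socket, 24 mm outside diameter, 26 mm high, standing loose on a front corner of the gearbox's top. Origin: centre of its underside.
- bearing: Steel ball bearing, 52 mm outside diameter, 16 mm high, lying loose on the bench. Origin: centre of its underside.

How it is judged:
By the outcome, as a careful person would: the job done as asked, in the order asked, and still so for the second after the job is handed in, with the robot touching nothing.
It also fails if it takes over 53 s, if anything falls off the work surface, if the arm or the gripper's body presses on something with over 40 N, if the wrist force passes 120 N, or if a joint passes its speed limit or range.

## Working session

There is one attempt and no reset: what is moved stays moved. The work goes in short steps, Python scripts to look and compute and a tool call to move; the robot and the scene stay as the last step left them, time stands still between calls to the robot, and variables do not carry over. Pictures are saved under pics/ and viewed, at most 10 in all, crops included, and the job is handed in when it is done.

Besides the shell and the picture viewer there is one more tool, called by a JSON object that holds its "method" and its "body", one argument or row to a line. apply_moves: Moves the arm, as the interface text tells. Its arguments: {"type":"object","properties":{"targets":{"type":"array"},"squeeze":{"type":"number"}},"required":["targets"]}

```bash
mkdir -p pics; cat > h.py <<'E'
import numpy as np, cv2
from scipy.spatial.transform import Rotation as R
from workcell import status,camera,camera_model,ticket,look_for,cut_out,pinpoint
def ray(m,rc):
    u=np.array([(rc[1]-m["cx"])/m["fx"],(rc[0]-m["cy"])/m["fy"]]);s=u.copy()
    for _ in range(20): s=u/(1+m["k1"]*(s@s))
    E=np.array(m["extrinsics"]);Rt=E[:3,:3].T
    return -Rt@E[:3,3],Rt@np.array([*s,1.])
def atz(m,rc,z):
    o,d=ray(m,rc);return o+d*(z-o[2])/d[2]
def proj(m,p):
    E=np.array(m["extrinsics"]);c=E[:3,:3]@p+E[:3,3];s=c[:2]/c[2];s=s*(1+m["k1"]*(s@s))
    return np.array([s[1]*m["fy"]+m["cy"],s[0]*m["fx"]+m["cx"]])
Z={"dial_centre":.104,"knob_top":.159,"pointer_tip":.120,"green_marker":.104,"gearbox":0,"socket":.114,"oil_can":0}
def shot(n,f):
    m=camera_model(n);i=camera(n);cv2.imwrite(f"pics/{f}.png",i[:,:,::-1]);return m
E
cat > a.py <<'E'
from h import *
s=status.read_state();print(s)
for n in ("scene","side"):
    m=shot(n,n+"0")
    for l in Z:
        if n=="side" and l in("gearbox","oil_can"):continue
        r=pinpoint(n,l)
        for k in r[:2]: print(n,l,round(k["p"],2),np.round(k["position"],1),atz(m,k["position"],Z[l]).round(4))
E
python3 a.py; python3 -c "
import cv2,numpy as np
cv2.imwrite('pics/v0.png',cv2.resize(np.vstack([cv2.imread('pics/scene0.png'),cv2.imread('pics/side0.png')]),None,fx=.78,fy=.78))"
```

```text
{'time_s': 0.0, 'qpos': array([-1.33851042,  0.61593877, -0.01262168,  1.42491359,  0.00808351,
        1.1033689 , -0.04040175]), 'joint_vel': array([-0.00076483, -0.0014631 , -0.00020393, -0.0006949 ,  0.00146396,
       -0.00048347, -0.00087543]), 'joint_torque': array([ 6.24791210e-04, -4.58928931e+01,  2.08917107e-01, -1.65743923e+01,
       -6.12016604e-02,  2.04971147e-02,  2.40222998e-04]), 'eef_pos': array([0.16613425, 0.62764633, 0.23946351]), 'ee_rot': array([-0.40522962, -3.11502937,  0.00402057]), 'wrist_force': array([ 0.51767941,  0.43859753, -1.03270739]), 'ft_torque': array([-0.00103489, -0.01293489,  0.00558124]), 'finger_force': 0.0, 'opening': 0.9981455271957008}
scene dial_centre 0.89 [213.  273.6] [0.5674 0.0652 0.104 ]
scene knob_top 0.5 [202.3 270.6] [0.5764 0.0571 0.159 ]
scene pointer_tip 0.71 [224.1 267.8] [0.6244 0.0774 0.12  ]
scene green_marker 0.6 [222.  266.7] [0.6087 0.0649 0.104 ]
scene green_marker 0.41 [227.7 279.7] [0.6064 0.1087 0.104 ]
scene gearbox 0.78 [229.8 271.3] [0.5583 0.0566 0.    ]
scene socket 0.47 [229.  270.4] [0.6319 0.091  0.114 ]
scene socket 0.4 [187.8 260.9] [ 0.5068 -0.0175  0.114 ]
scene oil_can 0.69 [254.9 372.2] [0.4736 0.3769 0.    ]
scene oil_can 0.6 [193.2 154.4] [ 0.6403 -0.3739  0.    ]
side dial_centre 0.85 [180.8 240.9] [0.5811 0.0729 0.104 ]
side dial_centre 0.37 [170.3 250.8] [0.6358 0.0853 0.104 ]
side knob_top 0.74 [183. 242.] [0.529  0.0161 0.159 ]
side knob_top 0.7 [171.4 241.4] [0.5639 0.0522 0.159 ]
side pointer_tip 0.58 [173.6 250.9] [0.6099 0.0604 0.12  ]
side socket 0.6 [215.9 249.2] [ 0.4834 -0.0521  0.114 ]
```

View pics/v0.png

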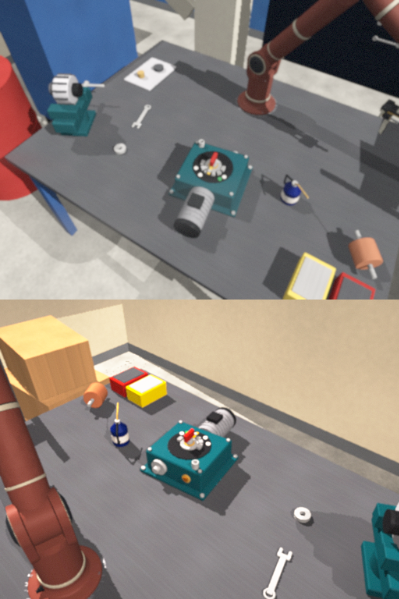

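{"method": "apply_moves", "body": {
  "targets": [
    [[0, 0, -6], [0, 0, 0], 1],
    [[-10, -8, -12], [0, 0, 0], 1],
    [[-53, -45, -15], [0, 0, 0], 1],
    [[-53, -45, -15], [0, 0, 0], 1],
    [[-53, -45, -15], [0, 0, 0], 1],
    [[-53, -45, -15], [0, 0, 0], 1],
    [[-53, -45, -15], [0, 0, 0], 1],
    [[-53, -45, -15], [0, 0, 0], 1],
    [[-53, -45, -15], [0, 0, 0], 1],
    [[-53, -45, -15], [0, 0, 0], 1],
    [[-53, -45, -15], [0, 0, 0], 1],
    [[-53, -45, -15], [0, 0, 0], 1]
  ]
}}

```text
time_s: 1.9
eef_pos: [0.4761, 0.1832, 0.3733]
ee_rot: [0.405, 3.115, 0.001]
wrist_force: [1.1, 0.3, -0.3]
opening: 0.995
finger_force: 0.0
```

```bash
cat > b.py <<'E'
from h import *
import sys
m=shot("wrist",sys.argv[1]);s=status.read_state();print(s["eef_pos"].round(4),s["ee_rot"].round(4))
print("cam at",(-np.array(m["extrinsics"])[:3,:3].T@np.array(m["extrinsics"])[:3,3]).round(3))
for l in ("dial_centre","knob_top","pointer_tip","green_marker","socket"):
    for k in pinpoint("wrist",l)[:3]: print(l,round(k["p"],2),np.round(k["position"],1),atz(m,k["position"],Z[l]).round(4))
E
python3 b.py w1
```

```text
[0.4819 0.1726 0.3743] [ 0.4288  3.1037 -0.0093]
cam at [0.405 0.201 0.518]
dial_centre 0.75 [246.8 187.1] [0.5656 0.0649 0.104 ]
knob_top 0.93 [267.6 179.7] [0.5683 0.0655 0.159 ]
green_marker 0.58 [271.1 226.9] [0.6151 0.1075 0.104 ]
socket 0.88 [219.6 103.9] [ 0.497  -0.0279  0.114 ]
```

View pics/w1.png

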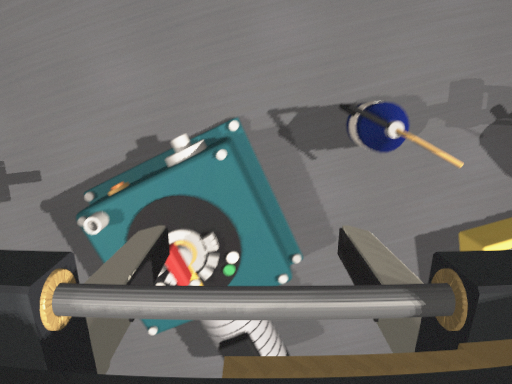

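{"method": "apply_moves", "body": {
  "targets": [
    [[-19, -8, 5], [0, 0, 0], 1],
    [[-19, -8, 7], [0, 0, 0], 1],
    [[-19, -8, 7], [0, 0, 0], 1],
    [[-19, -8, 7], [0, 0, 0], 1],
    [[-19, -8, 7], [0, 0, 0], 1],
    [[-19, -8, 7], [0, 0, 0], 1],
    [[-19, -8, 7], [0, 0, 0], 1]
  ]
}}

```text
time_s: 2.9
eef_pos: [0.6378, 0.0619, 0.3028]
ee_rot: [-0.4, -3.115, -0.003]
wrist_force: [-0.3, -0.3, 0.5]
opening: 1.001
finger_force: 0.0
```

```bash
python3 b.py w2; python3 -c "
import cv2
cv2.imwrite('pics/v2.png',cv2.resize(cv2.imread('pics/w2.png'),(800,600)))"
```

```text
[0.6377 0.0623 0.3035] [-0.3987 -3.1162 -0.0038]
cam at [0.567 0.079 0.447]
knob_top 0.56 [111.6 234.7] [0.5692 0.0627 0.159 ]
pointer_tip 0.93 [161.4 256.9] [0.6224 0.069  0.12  ]
green_marker 0.45 [139.4 292.9] [0.6121 0.1105 0.104 ]
socket 0.7 [ 72.1 124.6] [ 0.5045 -0.034   0.114 ]
```

View pics/v2.png

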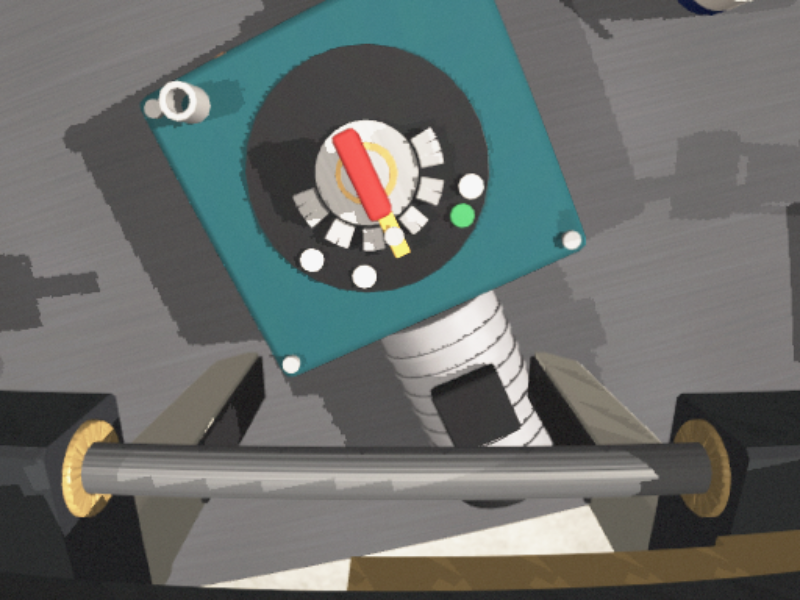

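```bash
cat > c.py <<'E'
from h import *
m=camera_model("wrist");im=cv2.imread("pics/w2.png")
P=lambda c,r,z:atz(m,(r*.64,c*.64),z)   # viewed px -> world
pts=np.array([P(243,168,.104),P(490,170,.104),P(365,44,.104),P(372,291,.104)])
print(pts.round(4));ax=np.array([(pts[0]+pts[1])[:2]/2,(pts[2]+pts[3])[:2]/2]);print(ax);c=ax.mean(0)
print("knobtop ends",P(345,133,.159).round(4),P(379,216,.159).round(4))
hsv=cv2.cvtColor(im,cv2.COLOR_BGR2HSV)
def cen(lo,hi,z):
    k=cv2.inRange(hsv,lo,hi);n,l,s,ce=cv2.connectedComponentsWithStats(k);i=1+np.argmax(s[1:,4]);x,y=ce[i];return s[i,4],atz(m,(y,x),z),(y,x)
a,g,px=cen((55,120,80),(75,255,255),.108);v=g[:2]-c;print("green",a,px,g.round(4),np.hypot(*v),np.arctan2(v[1],v[0]))
a,g,px=cen((0,150,120),(6,255,255),.157);print("red",a,px,g.round(4))
k=cv2.inRange(hsv,(0,150,120),(6,255,255));y,x=np.nonzero(k);pc=np.array([atz(m,q,.159)[:2] for q in zip(y,x)]);w,V=np.linalg.eigh(np.cov(pc.T));print("bar angle",np.arctan2(V[1,1],V[0,1]))
for l,p in (("tip",P(401,250,.120)),("w1",P(312,260,.108)),("w2",P(364,277,.108)),("w3",P(471,186,.108)),("sw c",P(292,364,0.02)),("e c",P(572,240,.02))):
    v=p[:2]-c;print(l,p.round(4),np.hypot(*v).round(4),np.arctan2(v[1],v[0]).round(3))
th=np.arange(-1.5,2.4,.01);rr=np.arange(.030,.082,.0005)
W=np.zeros((len(rr),len(th),2),np.float32)
for i,r in enumerate(rr):
    for j,t in enumerate(th):
        q=proj(m,np.array([c[0]+r*np.cos(t),c[1]+r*np.sin(t),.114]));W[i,j]=q[::-1]
u=cv2.remap(im,W[:,:,0],W[:,:,1],cv2.INTER_CUBIC)
u=cv2.resize(u,(780,416),interpolation=cv2.INTER_CUBIC)
for t in np.arange(-1.5,2.4,.1):
    x=int((t+1.5)*200);cv2.line(u,(x,405 if abs(t*2-round(t*2))>.01 else 380),(x,416),(0,255,255),1)
cv2.imwrite("pics/u2.png",u)
E
python3 c.py
```

```text
[[ 0.5452 -0.0196  0.104 ]
 [ 0.5879  0.1365  0.104 ]
 [ 0.4927  0.0779  0.104 ]
 [ 0.647   0.0403  0.104 ]]
[[0.56653519 0.05842436]
 [0.56986118 0.05913229]]
knobtop ends [0.5456 0.0555 0.159 ] [0.5936 0.0615 0.159 ]
green 177 (np.float64(137.42937853107344), np.float64(295.35593220338984)) [0.6111 0.1114 0.108 ] 0.06789112793425532 0.8859204830615804
red 957 (np.float64(111.15151515151516), np.float64(231.42528735632183)) [0.5688 0.0582 0.157 ]
bar angle -2.968114248557582
tip [0.6218 0.0673 0.12  ] 0.0543 0.159
w1 [0.6151 0.0074 0.108 ] 0.0696 -0.831
w2 [0.6353 0.0381 0.108 ] 0.0702 -0.299
w3 [0.5946 0.1216 0.108 ] 0.0681 1.173
sw c [ 0.7133 -0.0562  0.02  ] 0.1851 -0.67
e c [0.6665 0.2063 0.02  ] 0.1773 0.983
```

View pics/u2.png

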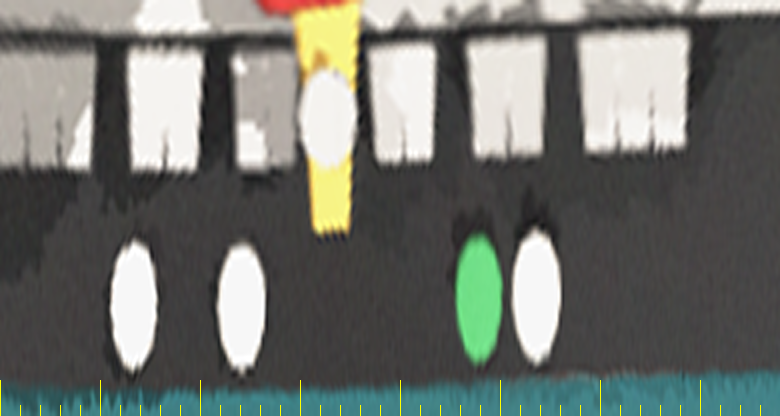

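{"method": "apply_moves", "body": {
  "targets": [
    [[4, -1, 4], [0, 0, -0.14], 0.5],
    [[6.6, -2.1, 8], [0, 0, -0.28], 0.5],
    [[6.6, -2.1, 10.3], [0, 0, -0.42], 0.5],
    [[6.6, -2.1, 10.3], [0, 0, -0.42], 0.5],
    [[6.6, -2.1, 10.3], [0, 0, -0.42], 0.5]
  ]
}}

```text
time_s: 3.7
eef_pos: [0.5705, 0.0558, 0.2007]
ee_rot: [-0.249, 3.13, 0.0]
wrist_force: [1.1, 0.3, 0.2]
opening: 0.617
finger_force: 0.0
```

```bash
python3 b.py w3
```

```text
[0.5715 0.0559 0.2016] [-2.4890e-01  3.1271e+00  2.0000e-04]
cam at [0.498 0.043 0.345]
knob_top 0.73 [227.  265.2] [0.5684 0.0621 0.159 ]
knob_top 0.29 [ 86.9 141.6] [ 0.4986 -0.0185  0.159 ]
pointer_tip 0.85 [277.6 262.9] [0.6245 0.0712 0.12  ]
socket 0.9 [ 85.9 145. ] [ 0.4978 -0.0311  0.114 ]
socket 0.55 [278.2 259.4] [0.6288 0.0694 0.114 ]
```

View pics/w3.png

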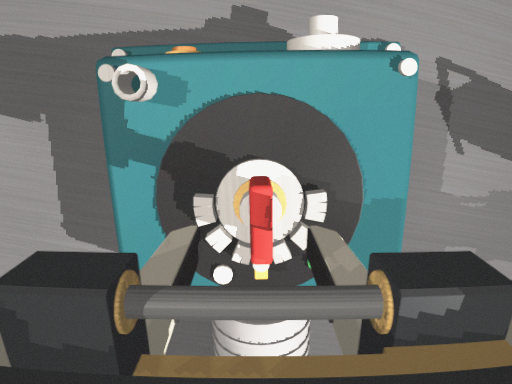

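{"method": "apply_moves", "body": {
  "targets": [
    [[0.2, 0.4, 1.5], [0, 0, 0], 0.4],
    [[0.2, 0.4, 3.5], [0, 0, 0], 0.4],
    [[0.2, 0.4, 4.5], [0, 0, 0], 0.4],
    [[0.2, 0.4, 4.6], [0, 0, 0], 0.4],
    [[0.2, 0.4, 4.6], [0, 0, 0], 0.4]
  ],
  "squeeze": 15
}}

```text
time_s: 4.5
eef_pos: [0.5672, 0.0591, 0.1539]
ee_rot: [-0.253, 3.131, -0.0]
wrist_force: [0.1, 1.2, 0.1]
opening: 0.4
finger_force: 0.0
```

```bash
python3 b.py w4
```

```text
[0.5675 0.0591 0.1543] [-2.5240e-01  3.1301e+00 -2.0000e-04]
cam at [0.495 0.047 0.298]
dial_centre 0.63 [268.7 254.6] [0.5981 0.0642 0.104 ]
knob_top 0.64 [267.  256.3] [0.5678 0.0599 0.159 ]
socket 0.85 [ 85.4 110.5] [ 0.497  -0.0322  0.114 ]
```

View pics/w4.png

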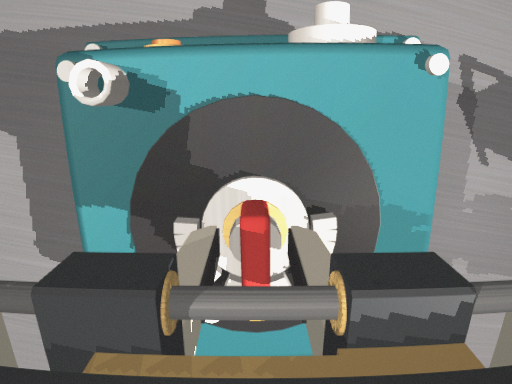

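{"method": "apply_moves", "body": {
  "targets": [
    [[0, 0, 0], [0, 0, 0], 0],
    [[0, 0, 0], [0, 0, 0], 0],
    [[0, 0, 0], [0, 0, 0], 0],
    [[0, 0, 0], [0, 0, 0], 0],
    [[0, 0, 0], [0, 0, 0], 0]
  ],
  "squeeze": 25
}}

```text
time_s: 5.3
eef_pos: [0.5667, 0.0598, 0.1536]
ee_rot: [0.254, -3.131, -0.001]
wrist_force: [0.1, 2.7, 0.7]
opening: 0.148
finger_force: 25.0
```

{"method": "apply_moves", "body": {
  "targets": [
    [[0, 0.05, -0.3], [0, 0, 0], 0],
    [[0, 0.05, -0.6], [0, 0, 0], 0],
    [[0, 0.05, -0.9], [0, 0, 0], 0],
    [[0, 0.05, -1.2], [0, 0, 0], 0],
    [[0, 0.05, -1.2], [0, 0, 0], 0],
    [[0, 0.05, -1.2], [0, 0, 0], 0]
  ]
}}

```text
time_s: 5.9
eef_pos: [0.5665, 0.0598, 0.1654]
ee_rot: [0.253, -3.131, -0.0]
wrist_force: [3.0, 1.4, -9.4]
opening: 0.147
finger_force: 25.0
```

{"method": "apply_moves", "body": {
  "targets": [
    [[0, 0, 0], [0, 0, -0.1], 0],
    [[0, 0, 0], [0, 0, -0.2], 0],
    [[0, 0, 0], [0, 0, -0.3], 0],
    [[0, 0, 0], [0, 0, -0.3], 0]
  ]
}}

```text
time_s: 6.3
eef_pos: [0.5667, 0.0591, 0.1655]
ee_rot: [0.717, -3.059, 0.0]
wrist_force: [3.6, 0.9, -10.4]
opening: 0.147
finger_force: 24.9
```

{"method": "apply_moves", "body": {
  "targets": [
    [[-0.1, -0.04, 0], [0, 0, -0.1], 0],
    [[-0.1, -0.04, 0], [0, 0, -0.2], 0],
    [[-0.1, -0.04, 0], [0, 0, -0.3], 0],
    [[-0.1, -0.04, 0], [0, 0, -0.3], 0],
    [[-0.1, -0.04, 0], [0, 0, -0.3], 0]
  ]
}}

```text
time_s: 6.8
eef_pos: [0.5673, 0.0585, 0.1653]
ee_rot: [1.161, -2.918, 0.002]
wrist_force: [2.8, -0.9, -9.9]
opening: 0.15
finger_force: 25.0
```

```bash
cat > s.py <<'E'
from h import *
s=status.read_state();x=R.from_rotvec(s["ee_rot"]).as_matrix()[:,0]
print(s["eef_pos"].round(4),"bar",np.arctan2(-x[1],-x[0]).round(4),s["wrist_force"].round(2),s["ft_torque"].round(3),s["qpos"].round(2))
E
python3 s.py; python3 -c "
from h import *
shot('wrist','w5');shot('side','s5')"
```

```text
[0.5673 0.0585 0.1653] bar 0.7572 [ 2.78 -0.94 -9.86] [-0.094 -0.466  0.033] [-0.08  0.58 -0.1   1.75  0.08  0.82  2.11]
```

View pics/w5.png

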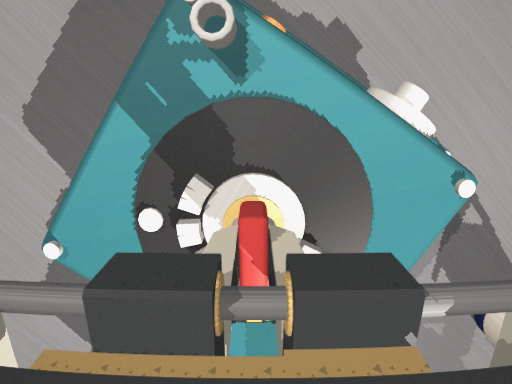

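{"method": "apply_moves", "body": {
  "targets": [
    [[0, 0, 0.15], [0, 0, 0], 0],
    [[0, 0, 0.3], [0, 0, 0], 0],
    [[0, 0, 0.3], [0, 0, 0], 0]
  ]
}}

```text
time_s: 7.2
eef_pos: [0.5674, 0.0587, 0.1623]
ee_rot: [1.165, -2.916, 0.002]
wrist_force: [1.5, -3.2, -10.1]
opening: 0.147
finger_force: 25.0
```

{"method": "apply_moves", "body": {
  "targets": [
    [[0, 0, 0.05], [0, 0, 0], 0],
    [[0, 0, 0.1], [0, 0, 0], 0],
    [[0, 0, 0.1], [0, 0, 0], 0]
  ]
}}

```text
time_s: 7.5
eef_pos: [0.5674, 0.0588, 0.1614]
ee_rot: [1.166, -2.916, 0.002]
wrist_force: [-0.3, -5.1, -9.8]
opening: 0.15
finger_force: 25.0
```

{"method": "apply_moves", "body": {
  "targets": [
    [[0, 0, 0.05], [0, 0, 0], 0],
    [[0, 0, 0.05], [0, 0, 0], 0]
  ]
}}

```text
time_s: 7.7
eef_pos: [0.5674, 0.0588, 0.1609]
ee_rot: [1.166, -2.916, 0.001]
wrist_force: [0.3, -5.7, -9.1]
opening: 0.149
finger_force: 25.0
```

{"method": "apply_moves", "body": {
  "targets": [
    [[0, 0, 0.05], [0, 0, 0], 0],
    [[0, 0, 0.05], [0, 0, 0], 0]
  ]
}}

```text
time_s: 7.9
eef_pos: [0.5675, 0.0588, 0.1604]
ee_rot: [1.166, -2.916, 0.001]
wrist_force: [-0.1, -5.0, -9.1]
opening: 0.149
finger_force: 25.0
```

{"method": "apply_moves", "body": {
  "targets": [
    [[0, 0, 0.05], [0, 0, 0], 0],
    [[0, 0, 0.05], [0, 0, 0], 0]
  ]
}}

```text
time_s: 8.1
eef_pos: [0.5674, 0.0588, 0.1599]
ee_rot: [1.166, -2.916, 0.001]
wrist_force: [1.0, -6.0, -9.7]
opening: 0.151
finger_force: 25.0
```

```bash
python3 s.py
```

```text
[0.5674 0.0588 0.1599] bar 0.7606 [ 0.95 -5.98 -9.73] [-1.201 -0.154 -0.025] [-0.08  0.58 -0.1   1.75  0.08  0.81  2.12]
```

{"method": "apply_moves", "body": {
  "targets": [
    [[0.03, -0.04, 0.1], [0, 0, 0], 0],
    [[0.03, -0.04, 0.2], [0, 0, 0], 0],
    [[0.03, -0.04, 0.2], [0, 0, 0], 0]
  ]
}}

```text
time_s: 8.4
eef_pos: [0.5675, 0.0588, 0.1579]
ee_rot: [1.166, -2.916, 0.001]
wrist_force: [0.0, -4.3, -9.3]
opening: 0.149
finger_force: 25.0
```

{"method": "apply_moves", "body": {
  "targets": [
    [[0, 0, 0.1], [0, 0, 0], 0],
    [[0, 0, 0.2], [0, 0, 0], 0],
    [[0, 0, 0.2], [0, 0, 0], 0]
  ]
}}

```text
time_s: 8.7
eef_pos: [0.5675, 0.0588, 0.1559]
ee_rot: [1.166, -2.916, 0.001]
wrist_force: [-0.4, -4.0, -7.3]
opening: 0.151
finger_force: 25.0
```

{"method": "apply_moves", "body": {
  "targets": [
    [[0, 0, 0.1], [0, 0, 0], 0],
    [[0, 0, 0.15], [0, 0, 0], 0],
    [[0, 0, 0.15], [0, 0, 0], 0]
  ]
}}

```text
time_s: 9.0
eef_pos: [0.5675, 0.0588, 0.1545]
ee_rot: [1.166, -2.916, 0.001]
wrist_force: [-0.5, -5.5, -7.6]
opening: 0.15
finger_force: 25.0
```

{"method": "apply_moves", "body": {
  "targets": [
    [[0, 0, 0.06], [0, 0, 0], 0],
    [[0, 0, 0.06], [0, 0, 0], 0.4],
    [[0, 0, 0.06], [0, 0, 0], 0.4],
    [[0, 0, 0.06], [0, 0, 0], 0.4],
    [[0, 0, 0.06], [0, 0, 0], 0.4],
    [[0, 0, 0.06], [0, 0, 0], 0.4]
  ]
}}

```text
time_s: 9.6
eef_pos: [0.5682, 0.06, 0.1545]
ee_rot: [-1.167, 2.915, 0.001]
wrist_force: [0.6, -0.0, 0.5]
opening: 0.399
finger_force: 0.0
```

{"method": "apply_moves", "body": {
  "targets": [
    [[0, 0, -1.5], [0, 0, 0], 0.4],
    [[0, 0, -4], [0, 0, 0], 0.4],
    [[-2, 0, -9], [0, 0, 0], 0.4],
    [[-7, 0, -13], [0, 0, 0], 0.4],
    [[-7, 0, -13], [0, 0, 0], 0.4],
    [[-7, 0, -13], [0, 0, 0], 0.4]
  ]
}}

```text
time_s: 10.2
eef_pos: [0.6203, 0.1105, 0.2861]
ee_rot: [-1.17, 2.909, 0.001]
wrist_force: [0.3, -0.8, -0.5]
opening: 0.398
finger_force: 0.0
```

```bash
python3 b.py w6; sed -i 's/w2.png/w6.png/;s/u2.png/u6.png/;s/^pts=/pts0=/;s/^print(pts.round.*$/c=np.array([.568,.0588])/' c.py; python3 c.py|grep -E "red|bar|green"; python3 -c "
import cv2,numpy as np
a=cv2.imread('pics/w6.png');b=cv2.imread('pics/u6.png')
b=cv2.resize(b,(512,216));cv2.imwrite('pics/v6.png',np.vstack([a,b]))"
```

```text
[0.6186 0.1083 0.2841] [-1.1689e+00  2.9152e+00  2.0000e-04]
cam at [0.566 0.059 0.43 ]
dial_centre 0.74 [212.2 452.6] [0.4986 0.2926 0.104 ]
dial_centre 0.65 [174.6 262.1] [0.6124 0.1148 0.104 ]
knob_top 0.63 [106.5 255.7] [0.5681 0.0627 0.159 ]
knob_top 0.6 [174.6 260.8] [0.6054 0.1046 0.159 ]
pointer_tip 0.79 [166.8 252.6] [0.611  0.1002 0.12  ]
green_marker 0.65 [174.1 262.8] [0.6115 0.115  0.104 ]
green 163 (np.float64(172.17177914110428), np.float64(262.1042944785276)) [0.6054 0.1069 0.108 ] 0.06095643893670913 0.9103265192797728
red 1020 (np.float64(103.27941176470588), np.float64(252.43529411764706)) [0.5641 0.0546 0.157 ]
bar angle -2.379497403544707
```

View pics/v6.png

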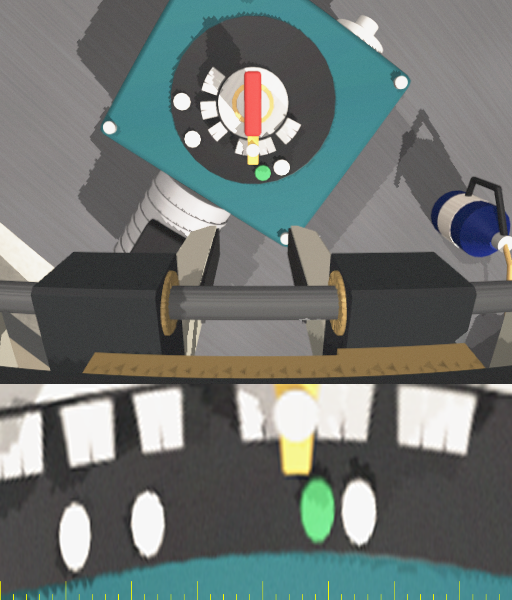

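```bash
python3 -c "
from workcell import ticket
print(ticket.finish_job())"
```

```text
the job is handed in; nothing more can be done
None
```

I lifted the red knob, turned it about 0.6 rad to the notch beside the green marker, lowered it until it dropped home, let go, moved the arm clear and handed the job in. The pin never met the plate on the way down, and a last camera view shows the pointer in that notch.

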